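Stir the cedar beads in the freshener dish

ROBOT

A 6-joint arm with a two-finger parallel gripper is mounted at the origin on the work surface. World frame = base frame: x ahead of the robot, y to its left, z up, the work surface at z = 0. Lengths are in m, angles in rad, forces in N, time in s.
With the tool pointing down it reaches from about 0.3 to 0.85 m from the base axis. Payload 4.2 kg.
Tool frame: the origin (TCP) lies midway between the tips of the shut fingers; the grasp point (between the pads) lies manip.tcp_to_grasp behind it (manip.tcp_to_grasp is the distance from the TCP to the grasp point, in m); z points along the fingers, y is the direction in which the jaws open and shut (so a half turn about z gives the same grasp; the last joint's range is limited). The gripper opens to 91 mm and grips with 3 to 60 N. Pads are 32 mm wide; open, the fingers measure 118 mm over their backs; the gripper's body (76 mm by 178 mm) begins 60 mm behind the grasp point.
Start: joints at [1.274, 0.32, 1.565, -0, 1.257, -0.02], TCP at [0.157, 0.553, 0.214] pointing down, gripper open.
Joint ranges: [-3.11, 3.11], [-0.84, 2.01], [0.21, 2.61], [-1.34, 4.49], [0.05, 2.63], [-2.56, 2.56]. Speed limits (rad/s): [2.57, 2.57, 3.14, 3.14, 3.14, 3.14].

INTERFACE

Orientations are given as a unit quaternion [x, y, z, w].
In Python, from workcell import manip, capture gives the robot as it stands.
- The arm moves only by the tool move_arm, never from a script. Its argument "commands" is a list of rows, each an object of numbers: "claw": the opening, from 0 (shut) to 1 (fully open); "tx", "ty", "tz": the shift along the tool's x, y, z in m; "ax", "ay", "az": the turn, a rotation vector about the tool's x, y, z in rad. A call has 1 to 8 rows; each row is the pose to reach, as a shift and turn from the pose commanded when the call began, along the tool's axes at that moment; what a row does not reach only later rows make up. A row lasts 1/12 s, in which the tool goes at most 41.7 mm and 7.16 degrees, less where a joint would pass 70% of its speed; a pose out of reach is approached as far as the arm can. A call with a gripper value outside its range is refused whole. The fingers move at their own pace and stop on an object; "squeeze" is the grip in N (left out, the last holds). Time passes only in rows, so rows that repeat a pose let the fingers close. It gives the time, the measured TCP pose, the force and the opening at its end, in the units of the state.
- manip.get_obs(): the state, without advancing time (a new reading comes with each control period).
- capture(name): name is "scene" or "top"; returns a dict with "pixels" (480x640x3 uint8, red, green, blue), "fov_y" (degrees; the focal length in pixels is half the picture's height over the tangent of half this angle, whatever the lens; pixels are square), "cx", "cy" (the principal point, pixels), "rvec" (rotation vector, rad) and "tvec" (3), from world to camera coordinates, as OpenCV has them. Camera axes: x right, y down, z forward; pixel columns grow to the right and rows downward; lengths in m; the calibration is good to about 2 mm. A picture is of the moment at which its call begins. There is no depth.
- manip.close_job(): hands the job in, once; it reports no verdict.
The state is a dict: "time_s": time; "qpos": joint angles; "qd": joint speeds; "effort": joint torques, N m; "tool_pos": TCP position; "eef_rot": TCP orientation; "contact_force": force on the tool from outside, world axes, zero at the start; "ft_torque": the same for the moment, N m; "width": opening from 0.0 (shut) to 1.0 (fully open).
Only numpy, scipy, OpenCV 4.12 (cv2) and the standard library are available. Lean on these libraries where they do the work, as an engineer would, in place of code of your own. Each camera call takes 0.05 s, during which the arm holds its last target. There are 200 camera calls.

TASK

Take the wooden stirrer out of the glass cup and, with its head down among the cedar beads, stir the dish at least two full rounds, carrying on until the round and square beads are mixed: on each side of the line between the dish's two inner bumps there must lie at least one round and at least one square bead. Keep every bead in the dish, touch the beads only with the stirrer and keep the dish about where it stands, then stand the stirrer back in its cup, which stays where it was. Leave the fan, the controller, the spoon rest and the headset stand alone.

Things in the scene. Friction and masses are not known exactly. Their poses are not given: they have to be found in the camera images.
- dish: Round off-white stoneware dish, ~1 kg, loose: outside diameter 156, rim 46 up. Flat inner floor (diameter 100, 10 up), then a slope at 37 degrees to an upright wall (inside diameter 136). Origin: centre of underside, z up. At its +y and -y ends a round bump stands 5 in from the wall, a flat lug outside it (192 over lugs). Bump line = y axis. At start round beads lie at +x, square at -x.
- round0: Round (drum-shaped) cedar bead, diameter 18, height 16, waxed smooth, loose, about 12 g. Origin: its centre; z along its axis.
- round1: Round (drum-shaped) cedar bead, diameter 18, height 16, waxed smooth, loose, about 12 g. Origin: its centre; z along its axis.
- round2: Round (drum-shaped) cedar bead, diameter 18, height 16, waxed smooth, loose, about 12 g. Origin: its centre; z along its axis.
- round3: Round (drum-shaped) cedar bead, diameter 18, height 16, waxed smooth, loose, about 12 g. Origin: its centre; z along its axis.
- square0: Square cedar bead, 17 x 17 x 16 high, same wood as the round ones, waxed smooth, loose, about 14 g. Origin: its centre.
- square1: Square cedar bead, 17 x 17 x 16 high, same wood as the round ones, waxed smooth, loose, about 14 g. Origin: its centre.
- square2: Square cedar bead, 17 x 17 x 16 high, same wood as the round ones, waxed smooth, loose, about 14 g. Origin: its centre.
- square3: Square cedar bead, 17 x 17 x 16 high, same wood as the round ones, waxed smooth, loose, about 14 g. Origin: its centre.
- stirrer: Pale wooden stirrer, straight, round, 165 long, ~50 g: head of diameter 20 over the lowest 36, then a handle of diameter 14 to the top. Starts head down in the cup, leaning 10 to 15 degrees any way on the rim. Origin: centre of the foot (head end face); z runs up along the stick, handle top at z = 165.
- stirrer_foot (a point): Centre of the stirrer's flat foot (head end), same point as the stirrer's origin.
- cup: Clear glass votive-shaped cup, loose, about 250 g: outside diameter 40 at the rim, 35 at the base, 65 high, inside diameter 32 at the rim tapering to 27.5, inner floor 8 above the desk. Origin: centre of its underside; z up. It stands in one of four places beside the dish.
- fan: Bystander: black desk fan with a small knob on its round base (diameter 116); round head of diameter 136, 40 thick, top 223 above the desk. Origin: centre of its underside; head faces its -x. Loose.
- controller: Bystander: teal plastic game controller, about 100 x 146, 45 high with its sticks. Origin: centre of its underside. Loose.
- spoon_rest: Bystander: empty stainless spoon rest, round tray of diameter 94, 12 high, with a short flat tongue reaching to 88 from the centre along its -x. Origin: centre of the tray's underside. Loose.
- headset_stand: Bystander: fixed empty headset stand behind the dish: round base of diameter 100, upright post of diameter 16, cross-piece along its y 110 long on top, 280 high. Origin: centre of its underside.
There are look-alikes about, which are no part of the job. Of the things that look like the stirrer, the middle-sized one is meant.

How it is judged:
On the way, in this order (a step that is already met when the one before it is completed fails the run):
1. the stirrer is lifted out of the cup (z of stirrer_foot in the frame of cup above 0.075 m), for 0.1 s.
2. stirring: the foot, down among the beads (under 24 mm above the dish's underside), is on the square beads' starting (-x) side of the bump line, more than 8 mm off it (horizontal distance between stirrer_foot and dish below 0.066 m and z of stirrer_foot in the frame of dish below 0.024 m and x of stirrer_foot in the frame of dish below -0.008 m), for 0.05 s.
3. stirring: the foot, down among the beads (under 24 mm above the dish's underside), is on the round beads' starting (+x) side of the bump line, more than 8 mm off it (horizontal distance between stirrer_foot and dish below 0.066 m and z of stirrer_foot in the frame of dish below 0.024 m and x of stirrer_foot in the frame of dish above 0.008 m), for 0.05 s.
4. stirring: the foot, down among the beads (under 24 mm above the dish's underside), is on the square beads' starting (-x) side of the bump line, more than 8 mm off it (all of step 2), for 0.05 s.
5. stirring: the foot, down among the beads (under 24 mm above the dish's underside), is on the round beads' starting (+x) side of the bump line, more than 8 mm off it (all of step 3), for 0.05 s.
At the end, for the whole second after the job is handed in: Each side of the bump line has a round and a square bead; all 8 rest in the dish; the stirrer stands released head down in the cup (foot under 25 mm up, 18 mm off axis, leaning < 0.5 rad); cup upright, moved < 40 mm; dish level, moved < 30 mm (x of any of round0, round1, round2, round3 in the frame of dish above 0 m and x of any of round0, round1, round2, round3 in the frame of dish below 0 m and x of any of square0, square1, square2, square3 in the frame of dish above 0 m and x of any of square0, square1, square2, square3 in the frame of dish below 0 m and horizontal distance between each of round0, round1, round2, round3, square0, square1, square2, square3 and dish below 0.068 m and z of each of round0, round1, round2, round3, square0, square1, square2, square3 in the frame of dish below 0.044 m and linear speed of each of round0, round1, round2, round3, square0, square1, square2, square3, stirrer below 0.02 m/s and horizontal distance between stirrer_foot and cup below 0.018 m and z of stirrer_foot in the frame of cup below 0.025 m and angle between stirrer's own z axis and vertical below 0.5 rad and angle between cup's own z axis and vertical below 0.1 rad and distance of cup from where it was at the start of the episode below 0.04 m and angle between dish's own z axis and vertical below 0.08 rad and distance of dish from where it was at the start of the episode below 0.03 m); the robot touches nothing.
It fails at once if the dish is shoved more than 35 mm or tipped more than 0.2 rad (distance of dish from where it was at the start of the episode above 0.035 m or angle between dish's own z axis and vertical above 0.2 rad).
It fails at once if the cup is tipped more than 0.4 rad (angle between cup's own z axis and vertical above 0.4 rad).
It fails at once if fingers touch a bead (contact force between the fingers and round0 above 0.5 N or contact force between the fingers and round1 above 0.5 N or contact force between the fingers and round2 above 0.5 N or contact force between the fingers and round3 above 0.5 N or contact force between the fingers and square0 above 0.5 N or contact force between the fingers and square1 above 0.5 N or contact force between the fingers and square2 above 0.5 N or contact force between the fingers and square3 above 0.5 N).
It fails at once if a bead leaves the dish (horizontal distance between any of round0, round1, round2, round3, square0, square1, square2, square3 and dish above 0.085 m).
It fails at once if fan, controller or spoon rest is moved more than 20 mm, or the headset stand is struck (over 5 N) (distance of any of fan, controller, spoon_rest from where it was at the start of the episode above 0.02 m or contact force between anything else and headset_stand above 5 N).
It also fails if it takes over 70 s, if anything falls off the work surface, if the arm or the gripper's body presses on something with over 40 N, if the wrist force passes 120 N, or if a joint passes its speed limit or range.

## Working session

There is one attempt and no reset: what is moved stays moved. The work goes in short steps, Python scripts to look and compute and a tool call to move; the robot and the scene stay as the last step left them, time stands still between calls to the robot, and variables do not carry over. Pictures are saved under pics/ and viewed, about 8 in all and at most 12, crops included, and the job is handed in when it is done.

Besides the shell and the picture viewer there is one more tool, called after "Request:" in YAML: its name, and indented under it one key for each argument. move_arm: Moves the arm, as the interface text tells. Its arguments: {"type":"object","properties":{"commands":{"type":"array"},"squeeze":{"type":"number"}},"required":["commands"]}

```bash
ls; mkdir -p pics
python3 - <<'E'
from workcell import manip, capture
import cv2,numpy as np
o=manip.get_obs();print(o, manip.tcp_to_grasp)
for n in("scene","top"):
    c=capture(n);cv2.imwrite(f"pics/{n}0.png",c["pixels"][:,:,::-1]);np.savez(f"pics/{n}0.npz",**c)
    R=cv2.Rodrigues(np.array(c["rvec"]))[0];print(n,c["fov_y"],c["cx"],c["cy"],-R.T@np.array(c["tvec"]),R[2])
E
```

```text
pics
{'time_s': 0.0, 'qpos': array([ 1.27398272e+00,  3.20270349e-01,  1.56570097e+00,  1.81172951e-06,
        1.25739448e+00, -2.00047294e-02]), 'qd': array([ 7.34031919e-05, -7.35913532e-04,  1.61204522e-03, -5.60821402e-04,
       -6.47211747e-04, -8.15289143e-04]), 'effort': array([-1.11856847e-03, -4.12460160e+01, -2.31977981e+01,  7.27209798e-02,
        4.55329497e-02, -1.28076204e-04]), 'tool_pos': array([0.15698952, 0.55261361, 0.21312415]), 'eef_rot': array([ 1.37963210e-01,  9.90436957e-01, -8.75335699e-04, -1.40705206e-04]), 'contact_force': array([ 0.09323505, -0.15417172, -0.13369731]), 'ft_torque': array([ 0.0001633 , -0.04400091, -0.03990386]), 'width': 0.9995984463917333} 0.0188
scene 54.770582550476554 323.84421393348134 239.82334330868568 [ 1.11464912 -0.85716246  0.61792113] [-0.52785767  0.67735398 -0.512404  ]
top 46.63694086846425 317.0813187691432 243.61190136598086 [ 0.38335688 -0.14973851  1.18940031] [ 0.13457418  0.00893578 -0.99086323]
```

View pics/scene0.png

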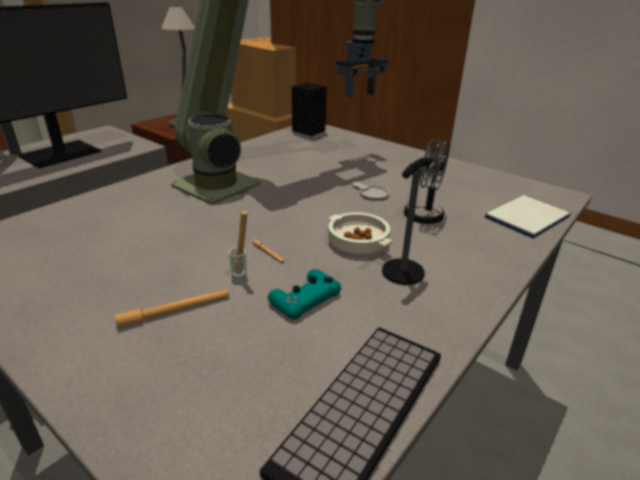

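View pics/top0.png

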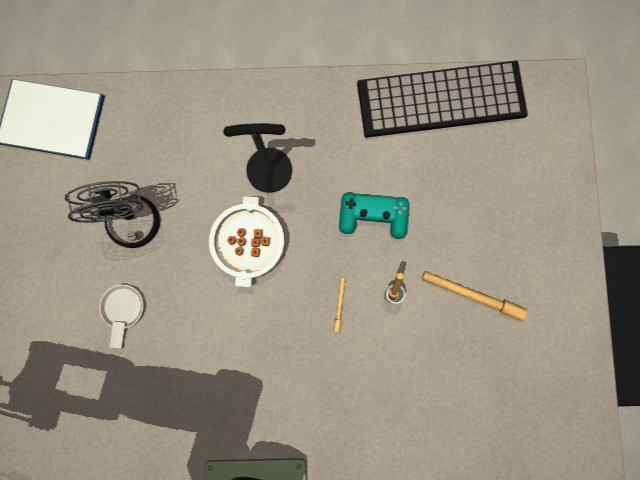

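The scene view shows the cup with the leaning stirrer at about (238,262). In the top view the cup is at (395,293), the dish at (247,241), with its lugs at (250,203) and (243,280). Next I'll take magnified crops.

```bash
cat > h.py <<'E'
import cv2,numpy as np
from workcell import manip,capture
def load(n): return dict(np.load(f"pics/{n}.npz"))
def snap(n,tag):
    c=capture(n);np.savez(f"pics/{tag}.npz",**c);return c
def cam(c):
    f=240/np.tan(np.radians(float(c["fov_y"]))/2)
    return np.array([[f,0,float(c["cx"])],[0,f,float(c["cy"])],[0,0,1]]),np.array(c["rvec"],float),np.array(c["tvec"],float)
def w(c,u,v,z):
    K,r,t=cam(c);R=cv2.Rodrigues(r)[0];d=R.T@np.linalg.solve(K,[u,v,1]);o=-R.T@t
    return o+d*(z-o[2])/d[2]
def px(c,P):
    K,r,t=cam(c);return cv2.projectPoints(np.array(P,float).reshape(-1,1,3),r,t,K,None)[0][:,0]
def crop(c,u,v,h,s): # half size h, scaled
    im=c["pixels"][v-h:v+h,u-h:u+h,::-1];return cv2.resize(im,None,fx=s,fy=s,interpolation=cv2.INTER_CUBIC)
E
python3 - <<'E'
from h import *
t=load("top0");s=load("scene0")
cv2.imwrite("pics/c1.png",np.hstack([crop(t,247,241,48,4),crop(t,398,283,48,4)]))
cv2.imwrite("pics/c2.png",crop(s,240,245,40,8)[:, :480])
print(px(s,[w(t,395,293,0.065),w(t,395,293,0)]),w(t,247,241,.046),w(t,395,293,.065))
E
```

```text
[[236.57701749 251.7659683 ]
 [236.70416429 277.88188818]] [0.54796612 0.00596516 0.046     ] [ 0.43176217 -0.29372592  0.065     ]
```

View pics/c1.png

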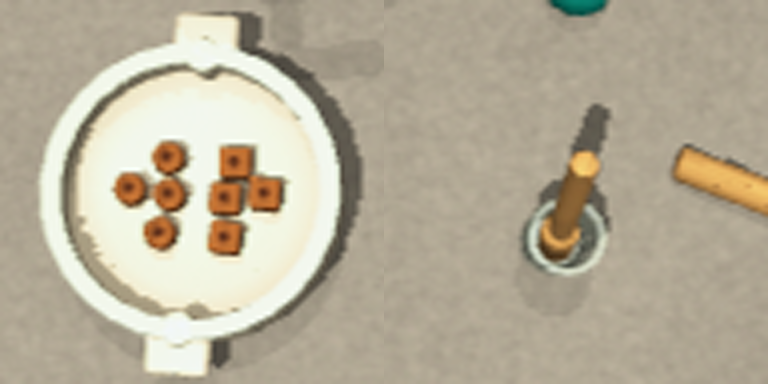

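View pics/c2.png

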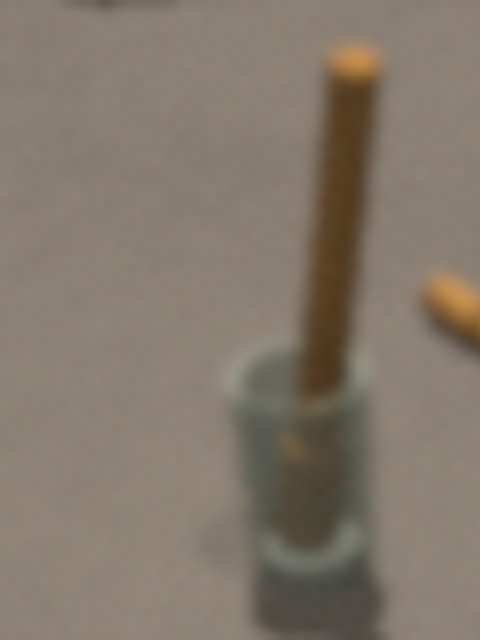

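Run:
```python
from h import *
t=load("top0");s=load("scene0")
K,r,tv=cam(t);
def tri(a,b):
    P=[]
    for c in(t,s):
        K,r,tv=cam(c);P.append(K@np.c_[cv2.Rodrigues(r)[0],tv])
    X=cv2.triangulatePoints(P[0],P[1],np.array(a,float),np.array(b,float));return (X[:3]/X[3]).ravel()
top=tri((400.25,275.7),(244.4,212.5));print("top",top,w(t,400.25,275.7,.17))
cup=w(t,395.5,294.2,.065);print("cup",cup, "tri rim",tri((395.5,294.2),(237.6,253)))
foot_s=w(s,200+308/8,205+538/8,.01);print("foot scene",foot_s)
d=w(t,246.75,240.9,.046);print("dish",d)
f=lambda u,v,z:w(t,199+u/4,193+v/4,z)
for z in(.02,.035):print("lugs",f(207,33,z),f(178,357,z))
print("bumps",f(205,70,.046),f(195,310,.046))
for u,v in[(172,155),(130,188),(169,195),(160,232),(236,162),(226,198),(265,193),(226,237)]:print(f(u,v,.026)[:2]-d[:2])
# rim check
for r0 in(.078,):
  a=np.linspace(0,2*np.pi,8,endpoint=False);print(((px(t,np.c_[d[0]+r0*np.cos(a),d[1]+r0*np.sin(a),a*0+.046])-[199,193])*4).round(0).tolist())
```

```text
top [ 0.45948188 -0.29002899  0.17089768] [ 0.4585445  -0.29124198  0.17      ]
cup [ 0.42933375 -0.29462425  0.065     ] tri rim [ 0.43072627 -0.29371709  0.06132081]
foot scene [ 0.43221474 -0.29356386  0.01      ]
dish [0.54818967 0.0064835  0.046     ]
lugs [0.63760512 0.00077938 0.02      ] [0.46427981 0.01756111 0.02      ]
lugs [ 0.63434386 -0.00115133  0.035     ] [0.46324181 0.01541515 0.035     ]
bumps [ 0.61224186 -0.00134764  0.046     ] [0.48648494 0.00489612 0.046     ]
[0.02272702 0.01265683]
[0.00566056 0.0350091 ]
[0.00137721 0.0143852 ]
[-0.01819319  0.01926289]
[ 0.01807198 -0.02123511]
[-0.00102019 -0.01574754]
[ 0.00110016 -0.03639316]
[-0.0217613  -0.01554297]
[[190.0, 44.0], [85.0, 90.0], [41.0, 196.0], [85.0, 300.0], [192.0, 342.0], [299.0, 295.0], [341.0, 188.0], [296.0, 84.0]]
```

```bash
cat >> h.py <<'E'
from scipy.spatial.transform import Rotation as Ro
def pose(foot,axis,jaw,s):
    """TCP pose gripping at height s along a stick at foot with axis (up)"""
    z=-np.array(axis,float);z/=np.linalg.norm(z);y=np.array(jaw,float);y-=z*(y@z);y/=np.linalg.norm(y)
    return np.array(foot,float)-z*(s-manip.tcp_to_grasp),Ro.from_matrix(np.c_[np.cross(y,z),y,z])
def rel(p,R,p0=None,R0=None):
    o=manip.get_obs();p0=o["tool_pos"] if p0 is None else p0;R0=Ro.from_quat(o["eef_rot"]) if R0 is None else R0
    return (R0.inv().apply(p-p0)).round(4),(R0.inv()*R).as_rotvec().round(4)
E
cat > g.py <<'E'
from h import *
top=np.array([.459,-.2905,.171]);foot=np.array([.427,-.2945,.0095])
ax=(top-foot)/np.linalg.norm(top-foot);jaw=[-ax[1],ax[0],0]
E
python3 - <<'E'
from g import *
print(ax,np.degrees(np.arccos(ax[2])))
t=load("top0")
print("stand",w(t,269,172,0),w(t,225,130,.28),w(t,285,130,.28),"fan",w(t,130,222,0),w(t,70,200,.15),w(t,140,195,.15))
p,R=pose(foot,ax,jaw,.225);print(p,rel(p,R))
p2,R2=pose(foot,ax,jaw,.118);print(p2,rel(p2,R2,p,R))
E
```

```text
[0.19430641 0.0242883  0.98064015] 11.29254448797611
stand [ 0.70637566 -0.03735328  0.        ] [0.70571727 0.01003717 0.28      ] [ 0.7027531  -0.09193666  0.28      ] fan [0.60310462 0.26688485 0.        ] [0.62127422 0.33057398 0.15      ] [0.62735597 0.19620309 0.15      ]
[ 0.46706598 -0.28949175  0.211708  ] (array([-0.5284, -0.7254,  0.0026]), array([ 0.038 ,  0.1941, -0.4   ]))
[ 0.4462752 -0.2920906  0.1067795] (array([-0.   ,  0.   ,  0.107]), array([0., 0., 0.]))
```

Request:
move_arm:
  commands:
    - {"claw":1,"tx":-0.18,"ty":-0.24,"tz":-0.03,"az":-0.13}
    - {"claw":1,"tx":-0.18,"ty":-0.24,"tz":-0.03,"az":-0.13}
    - {"claw":1,"tx":-0.18,"ty":-0.24,"tz":-0.03,"az":-0.13}
    - {"claw":1,"tx":-0.18,"ty":-0.24,"tz":-0.03,"az":-0.13}
    - {"claw":1,"tx":-0.18,"ty":-0.24,"tz":-0.03,"az":-0.13}
    - {"claw":1,"tx":-0.18,"ty":-0.24,"tz":-0.03,"az":-0.13}
    - {"claw":1,"tx":-0.18,"ty":-0.24,"tz":-0.03,"az":-0.13}
    - {"claw":1,"tx":-0.18,"ty":-0.24,"tz":-0.03,"az":-0.13}

```text
validation failed for argument at $.co...
```

Request:
move_arm:
  commands:
    - {"claw":1,"tx":-0.18,"ty":-0.26,"tz":-0.03,"az":-0.13}
    - {"claw":1,"tx":-0.18,"ty":-0.26,"tz":-0.03,"az":-0.13}
    - {"claw":1,"tx":-0.18,"ty":-0.26,"tz":-0.03,"az":-0.13}
    - {"claw":1,"tx":-0.18,"ty":-0.26,"tz":-0.03,"az":-0.13}
    - {"claw":1,"tx":-0.18,"ty":-0.26,"tz":-0.03,"az":-0.13}
    - {"claw":1,"tx":-0.18,"ty":-0.26,"tz":-0.03,"az":-0.13}
    - {"claw":1,"tx":-0.18,"ty":-0.26,"tz":-0.03,"az":-0.13}
    - {"claw":1,"tx":-0.18,"ty":-0.26,"tz":-0.03,"az":-0.13}

```text
validation failed for argument at $.co...
```

Run:
```python
from g import *
p,R=pose(foot,ax,jaw,.225);print(manip.get_obs()["tool_pos"],manip.get_obs()["time_s"],rel(p,R))
```

```text
[0.15699953 0.55269573 0.21321045] 0.1 (array([-0.5284, -0.7254,  0.0026]), array([ 0.038 ,  0.1941, -0.4   ]))
```

Request:
move_arm:
  commands:
    - {"claw":1,"tx":-0.18,"ty":-0.24,"tz":-0.03,"ax":0,"ay":0,"az":-0.13}
    - {"claw":1,"tx":-0.18,"ty":-0.24,"tz":-0.03,"ax":0,"ay":0,"az":-0.13}
    - {"claw":1,"tx":-0.18,"ty":-0.24,"tz":-0.03,"ax":0,"ay":0,"az":-0.13}
    - {"claw":1,"tx":-0.18,"ty":-0.24,"tz":-0.03,"ax":0,"ay":0,"az":-0.13}
    - {"claw":1,"tx":-0.18,"ty":-0.24,"tz":-0.03,"ax":0,"ay":0,"az":-0.13}
    - {"claw":1,"tx":-0.18,"ty":-0.24,"tz":-0.03,"ax":0,"ay":0,"az":-0.13}
    - {"claw":1,"tx":-0.18,"ty":-0.24,"tz":-0.03,"ax":0,"ay":0,"az":-0.13}
    - {"claw":1,"tx":-0.18,"ty":-0.24,"tz":-0.03,"ax":0,"ay":0,"az":-0.13}

```text
time_s: 0.77
tool_pos: [0.2653, 0.2685, 0.2443]
eef_rot: [0.075, 0.997, -0.001, 0.001]
contact_force: [-0.2, 0.2, -0.4]
width: 0.999
```

Request:
move_arm:
  commands:
    - {"claw":1,"tx":-0.18,"ty":-0.24,"tz":0,"ax":0,"ay":0,"az":-0.13}
    - {"claw":1,"tx":-0.18,"ty":-0.24,"tz":0,"ax":0,"ay":0,"az":-0.13}
    - {"claw":1,"tx":-0.18,"ty":-0.24,"tz":0,"ax":0,"ay":0,"az":-0.13}
    - {"claw":1,"tx":-0.18,"ty":-0.24,"tz":0,"ax":0,"ay":0,"az":-0.13}
    - {"claw":1,"tx":-0.18,"ty":-0.24,"tz":0,"ax":0,"ay":0,"az":-0.13}
    - {"claw":1,"tx":-0.18,"ty":-0.24,"tz":0,"ax":0,"ay":0,"az":-0.13}
    - {"claw":1,"tx":-0.18,"ty":-0.24,"tz":0,"ax":0,"ay":0,"az":-0.13}
    - {"claw":1,"tx":-0.18,"ty":-0.24,"tz":0,"ax":0,"ay":0,"az":-0.13}

```text
time_s: 1.43
tool_pos: [0.4097, 0.0059, 0.2437]
eef_rot: [0.01, 1.0, -0.001, 0.001]
contact_force: [-0.7, 0.3, 0.9]
width: 1.001
```

Run:
```python
from g import *
p,R=pose(foot,ax,jaw,.225);print(manip.get_obs()["tool_pos"],manip.get_obs()["time_s"],rel(p,R))
```

```text
[0.40968141 0.00585006 0.24372011] 1.4333 (array([-0.0633, -0.2941,  0.0325]), array([ 0.0128,  0.1977, -0.1443]))
```

Request:
move_arm:
  commands:
    - {"claw":1,"tx":-0.063,"ty":-0.294,"tz":0.01,"ax":0.013,"ay":0.198,"az":-0.144}
    - {"claw":1,"tx":-0.063,"ty":-0.294,"tz":0.01,"ax":0.013,"ay":0.198,"az":-0.144}
    - {"claw":1,"tx":-0.063,"ty":-0.294,"tz":0.01,"ax":0.013,"ay":0.198,"az":-0.144}
    - {"claw":1,"tx":-0.063,"ty":-0.294,"tz":0.01,"ax":0.013,"ay":0.198,"az":-0.144}
    - {"claw":1,"tx":-0.063,"ty":-0.294,"tz":0.01,"ax":0.013,"ay":0.198,"az":-0.144}
    - {"claw":1,"tx":-0.063,"ty":-0.294,"tz":0.01,"ax":0.013,"ay":0.198,"az":-0.144}
    - {"claw":1,"tx":-0.063,"ty":-0.294,"tz":0.01,"ax":0.013,"ay":0.198,"az":-0.144}
    - {"claw":1,"tx":-0.063,"ty":-0.294,"tz":0.01,"ax":0.013,"ay":0.198,"az":-0.144}

```text
time_s: 2.1
tool_pos: [0.4667, -0.2908, 0.2323]
eef_rot: [-0.062, 0.993, -0.007, -0.099]
contact_force: [0.7, 0.3, 0.7]
width: 1.001
```

Run:
```python
from g import *
p,R=pose(foot,ax,jaw,.118);print(manip.get_obs()["tool_pos"],rel(p,R))
```

```text
[ 0.46672676 -0.29084471  0.23231526] (array([-0.0047,  0.0014,  0.1271]), array([-0.0008, -0.0017, -0.0005]))
```

Request:
move_arm:
  commands:
    - {"claw":1,"tx":-0.005,"ty":0.0015,"tz":0.02,"ax":0,"ay":0,"az":0}
    - {"claw":1,"tx":-0.005,"ty":0.0015,"tz":0.05,"ax":0,"ay":0,"az":0}
    - {"claw":1,"tx":-0.005,"ty":0.0015,"tz":0.08,"ax":0,"ay":0,"az":0}
    - {"claw":1,"tx":-0.005,"ty":0.0015,"tz":0.11,"ax":0,"ay":0,"az":0}
    - {"claw":1,"tx":-0.005,"ty":0.0015,"tz":0.127,"ax":0,"ay":0,"az":0}
    - {"claw":1,"tx":-0.005,"ty":0.0015,"tz":0.127,"ax":0,"ay":0,"az":0}
    - {"claw":1,"tx":-0.005,"ty":0.0015,"tz":0.127,"ax":0,"ay":0,"az":0}

```text
time_s: 2.68
tool_pos: [0.4455, -0.2858, 0.1079]
eef_rot: [-0.064, 0.993, -0.005, -0.1]
contact_force: [0.5, 0.9, 0.6]
width: 1.0
```

Run:
```python
from g import *
p,R=pose(foot,ax,jaw,.118);print(manip.get_obs()["tool_pos"],rel(p,R))
t=snap("top","t1");s=snap("scene","s1")
cv2.imwrite("pics/c3.png",np.hstack([crop(t,398,275,40,6),cv2.resize(crop(s,240,235,40,6),(480,480))])[:, :800])
```

```text
[ 0.44553906 -0.28582912  0.10787584] (array([-0.0001, -0.0063,  0.0011]), array([ 0.0021, -0.0025,  0.0039]))
```

View pics/c3.png

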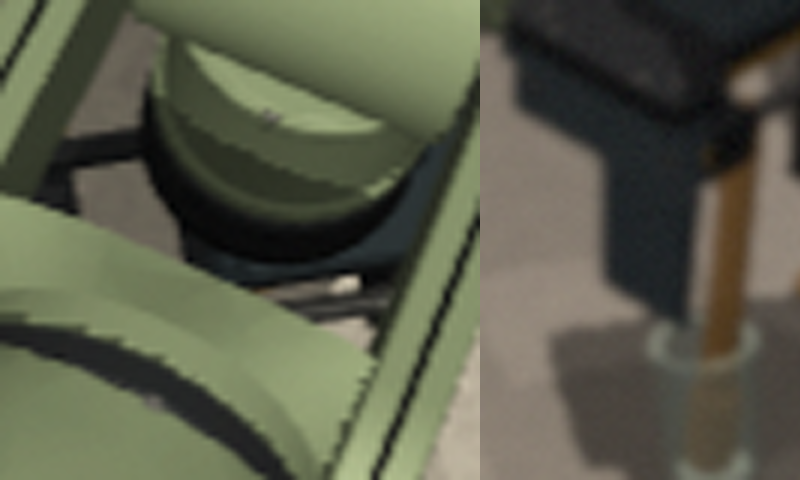

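Request:
move_arm:
  commands:
    - {"claw":1,"tx":0,"ty":-0.0063,"tz":0.001,"ax":0,"ay":0,"az":0}
    - {"claw":1,"tx":0,"ty":-0.0063,"tz":0.001,"ax":0,"ay":0,"az":0}
    - {"claw":1,"tx":0,"ty":-0.0063,"tz":0.001,"ax":0,"ay":0,"az":0}

```text
time_s: 3.03
tool_pos: [0.4469, -0.2935, 0.1083]
eef_rot: [-0.063, 0.993, -0.006, -0.098]
contact_force: [-0.1, -0.3, 0.0]
width: 1.0
```

Run:
```python
from g import *
p,R=pose(foot,ax,jaw,.118);print(manip.get_obs()["tool_pos"],rel(p,R))
```

```text
[ 0.44687303 -0.29346101  0.10830627] (array([0.0001, 0.0014, 0.0016]), array([-0.0005,  0.0006,  0.0028]))
```

Aligned; closing.

Request:
move_arm:
  commands:
    - {"claw":0.5,"tx":0,"ty":0,"tz":0,"ax":0,"ay":0,"az":0}
    - {"claw":0.3,"tx":0,"ty":0,"tz":0,"ax":0,"ay":0,"az":0}
    - {"claw":0.2,"tx":0,"ty":0,"tz":0,"ax":0,"ay":0,"az":0}
    - {"claw":0.1,"tx":0,"ty":0,"tz":0,"ax":0,"ay":0,"az":0}
    - {"claw":0.0,"tx":0,"ty":0,"tz":0,"ax":0,"ay":0,"az":0}
    - {"claw":0,"tx":0,"ty":0,"tz":0,"ax":0,"ay":0,"az":0}
    - {"claw":0,"tx":0,"ty":0,"tz":0,"ax":0,"ay":0,"az":0}
    - {"claw":0,"tx":0,"ty":0,"tz":0,"ax":0,"ay":0,"az":0}
  squeeze: 30

```text
time_s: 3.7
tool_pos: [0.4461, -0.2929, 0.1074]
eef_rot: [-0.063, 0.993, -0.006, -0.099]
contact_force: [0.4, -0.2, -0.7]
width: 0.449
```

Run:
```python
from g import *
o=manip.get_obs();print(o["tool_pos"],o["width"],o["contact_force"])
p,R=pose([.4295,-.2945,.014],[0,0,1],jaw,.118);print(rel(p,R))
p,R=pose([.4295,-.2945,.12],[0,0,1],jaw,.118);print(rel(p,R))
```

```text
[ 0.44611601 -0.29285352  0.10741119] 0.4486216538872589 [ 0.41479177 -0.23636658 -0.70187668]
(array([ 0.0175,  0.0005, -0.0024]), array([ 0.0011, -0.1983,  0.0033]))
(array([ 0.0384,  0.0006, -0.1063]), array([ 0.0011, -0.1983,  0.0033]))
```

Request:
move_arm:
  commands:
    - {"claw":0,"tx":0,"ty":0,"tz":0,"ax":0,"ay":0,"az":0}
    - {"claw":0,"tx":0,"ty":0,"tz":0,"ax":0,"ay":0,"az":0}
    - {"claw":0,"tx":0,"ty":0,"tz":0,"ax":0,"ay":0,"az":0}
    - {"claw":0,"tx":0,"ty":0,"tz":0,"ax":0,"ay":0,"az":0}
    - {"claw":0,"tx":0,"ty":0,"tz":0,"ax":0,"ay":0,"az":0}
    - {"claw":0,"tx":0,"ty":0,"tz":0,"ax":0,"ay":0,"az":0}
    - {"claw":0,"tx":0,"ty":0,"tz":0,"ax":0,"ay":0,"az":0}
    - {"claw":0,"tx":0,"ty":0,"tz":0,"ax":0,"ay":0,"az":0}

```text
time_s: 4.37
tool_pos: [0.4462, -0.2929, 0.1075]
eef_rot: [-0.063, 0.993, -0.006, -0.099]
contact_force: [-2.0, 1.0, -0.5]
width: 0.146
```

Request:
move_arm:
  commands:
    - {"claw":0,"tx":0.006,"ty":0,"tz":-0.002,"ax":0,"ay":-0.066,"az":0}
    - {"claw":0,"tx":0.012,"ty":0,"tz":-0.003,"ax":0,"ay":-0.132,"az":0}
    - {"claw":0,"tx":0.0175,"ty":0.0005,"tz":-0.003,"ax":0.001,"ay":-0.198,"az":0}
    - {"claw":0,"tx":0.0175,"ty":0.0005,"tz":-0.003,"ax":0.001,"ay":-0.198,"az":0}
    - {"claw":0,"tx":0.0175,"ty":0.0005,"tz":-0.003,"ax":0.001,"ay":-0.198,"az":0}

```text
time_s: 4.78
tool_pos: [0.429, -0.2947, 0.1141]
eef_rot: [-0.063, 0.998, 0.0, -0.0]
contact_force: [0.5, -0.7, -1.7]
width: 0.148
```

Run:
```python
from g import *
o=manip.get_obs();print(o["tool_pos"],o["eef_rot"],o["contact_force"],o["ft_torque"])
s=snap("scene","s2");cv2.imwrite("pics/c4.png",crop(s,240,235,40,6))
```

```text
[ 0.42895601 -0.29466758  0.11413252] [-6.29557131e-02  9.98016229e-01  9.44440390e-05 -4.19857926e-04] [ 0.54902594 -0.73344753 -1.72891775] [ 0.02161242 -0.00888817  0.00177454]
```

View pics/c4.png

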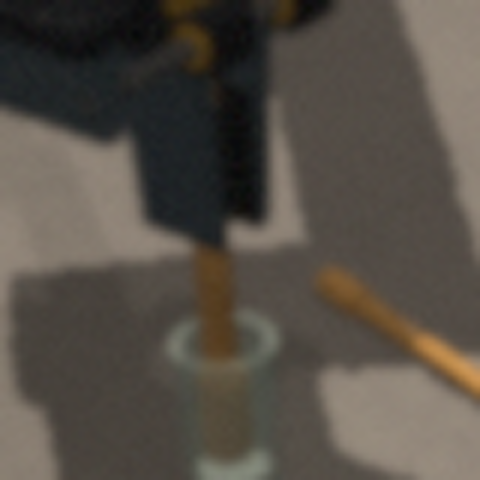

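The stirrer is gripped upright, in line with the cup. Lifting it straight up.

Request:
move_arm:
  commands:
    - {"claw":0,"tx":0,"ty":0,"tz":-0.015,"ax":0,"ay":0,"az":0}
    - {"claw":0,"tx":0,"ty":0,"tz":-0.035,"ax":0,"ay":0,"az":0}
    - {"claw":0,"tx":0,"ty":0,"tz":-0.055,"ax":0,"ay":0,"az":0}
    - {"claw":0,"tx":0,"ty":0,"tz":-0.075,"ax":0,"ay":0,"az":0}
    - {"claw":0,"tx":0,"ty":0,"tz":-0.1,"ax":0,"ay":0,"az":0}
    - {"claw":0,"tx":0,"ty":0,"tz":-0.125,"ax":0,"ay":0,"az":0.07}
    - {"claw":0,"tx":0,"ty":0,"tz":-0.13,"ax":0,"ay":0,"az":0.14}
    - {"claw":0,"tx":0,"ty":0,"tz":-0.13,"ax":0,"ay":0,"az":0.216}

```text
time_s: 5.5
tool_pos: [0.4321, -0.2953, 0.2463]
eef_rot: [0.045, 0.999, -0.001, 0.002]
contact_force: [1.0, -0.4, -1.4]
width: 0.146
```

```bash
cat > d.py <<'E'
from h import *
D=np.array([.548,.0065,0]);X=np.array([.09,.996,0]);Y=np.array([-.996,.09,0])
def at(x,y,z): return pose(D+X*x+Y*y+[0,0,z],[0,0,1],X,.0988+manip.tcp_to_grasp)
def foot():
    o=manip.get_obs();f=o["tool_pos"]+Ro.from_quat(o["eef_rot"]).apply([0,0,.0988])-D
    return np.array([f@X,f@Y,f[2]]).round(4)
E
python3 - <<'E'
from d import *
print(manip.get_obs()["tool_pos"],rel(*at(-.002,.039,.10)),rel(*at(-.002,.039,.015)))
E
```

```text
[ 0.43208821 -0.29529351  0.24626671] (array([-0.0489,  0.3092,  0.0468]), array([-0.0026,  0.0035, -0.0008])) (array([-0.0486,  0.3094,  0.1318]), array([-0.0026,  0.0035, -0.0008]))
```

Request:
move_arm:
  commands:
    - {"claw":0,"tx":-0.049,"ty":0.309,"tz":0,"ax":0,"ay":0,"az":0}
    - {"claw":0,"tx":-0.049,"ty":0.309,"tz":0,"ax":0,"ay":0,"az":0}
    - {"claw":0,"tx":-0.049,"ty":0.309,"tz":0,"ax":0,"ay":0,"az":0}
    - {"claw":0,"tx":-0.049,"ty":0.309,"tz":0,"ax":0,"ay":0,"az":0}
    - {"claw":0,"tx":-0.049,"ty":0.309,"tz":0,"ax":0,"ay":0,"az":0}
    - {"claw":0,"tx":-0.049,"ty":0.309,"tz":0,"ax":0,"ay":0,"az":0}
    - {"claw":0,"tx":-0.049,"ty":0.309,"tz":0,"ax":0,"ay":0,"az":0}
    - {"claw":0,"tx":-0.049,"ty":0.309,"tz":0,"ax":0,"ay":0,"az":0}

```text
time_s: 6.17
tool_pos: [0.5074, 0.0137, 0.2438]
eef_rot: [0.042, 0.999, 0.001, -0.0]
contact_force: [-0.0, -0.7, -1.3]
width: 0.145
```

Request:
move_arm:
  commands:
    - {"claw":0,"tx":0,"ty":0,"tz":0,"ax":0,"ay":0,"az":0}
    - {"claw":0,"tx":0,"ty":0,"tz":0,"ax":0,"ay":0,"az":0}
    - {"claw":0,"tx":0,"ty":0,"tz":0,"ax":0,"ay":0,"az":0}

```text
time_s: 6.42
tool_pos: [0.5061, 0.0088, 0.2436]
eef_rot: [0.044, 0.999, -0.0, -0.001]
contact_force: [0.2, 0.3, -0.2]
width: 0.152
```

Run:
```python
from d import *
print(manip.get_obs()["tool_pos"],foot(),rel(*at(-.002,.039,.09)),rel(*at(-.002,.039,.015)))
s=snap("scene","s3");cv2.imwrite("pics/c5.png",crop(s,360,215,50,6))
f=manip.get_obs()["tool_pos"]
```

```text
[0.5061267  0.00878853 0.24364981] [-0.0016  0.042   0.1448] (array([-0.003 , -0.0005,  0.0548]), array([-0.0007, -0.001 ,  0.0025])) (array([-0.003 , -0.0004,  0.1298]), array([-0.0007, -0.001 ,  0.0025]))
```

View pics/c5.png

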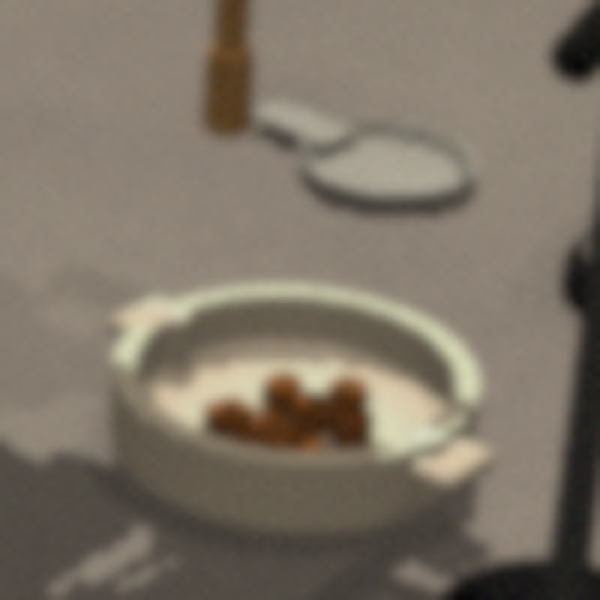

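Foot end seen at crop (228,126), i.e. pixel (348,186). I'll compare that with the prediction.

Run:
```python
from d import *
s=load("s3")
for z in(.138,.141,.145,.149):print(z,px(s,[.506,.0088,z]),px(s,[.506,.0088,z+.036]))
```

```text
0.138 [[346.30461668 188.42123087]] [[347.03432713 174.9755936 ]]
0.141 [[346.36453348 187.31720449]] [[347.09620815 173.83537455]]
0.145 [[346.44467169 185.84057874]] [[347.17897768 172.31026415]]
0.149 [[346.52509602 184.35868087]] [[347.26204755 170.7796196 ]]
```

Request:
move_arm:
  commands:
    - {"claw":0,"tx":-0.003,"ty":0,"tz":0.02,"ax":0,"ay":0,"az":0}
    - {"claw":0,"tx":-0.003,"ty":0,"tz":0.04,"ax":0,"ay":0,"az":0}
    - {"claw":0,"tx":-0.003,"ty":0,"tz":0.06,"ax":0,"ay":0,"az":0}
    - {"claw":0,"tx":-0.003,"ty":0,"tz":0.08,"ax":0,"ay":0,"az":0}
    - {"claw":0,"tx":-0.003,"ty":0,"tz":0.095,"ax":0,"ay":0,"az":0}
    - {"claw":0,"tx":-0.003,"ty":0,"tz":0.105,"ax":0,"ay":0,"az":0}
    - {"claw":0,"tx":-0.003,"ty":0,"tz":0.105,"ax":0,"ay":0,"az":0}

```text
time_s: 7.05
tool_pos: [0.5073, 0.0076, 0.137]
eef_rot: [0.045, 0.999, -0.0, -0.002]
contact_force: [-0.3, 0.6, -0.9]
width: 0.143
```

Run:
```python
from d import *
print(manip.get_obs()["contact_force"],foot(),rel(*at(-.002,.039,.015)))
```

```text
[-0.28192245  0.55913192 -0.94631448] [-0.0026  0.0411  0.0382] (array([-0.0017,  0.0006,  0.0232]), array([-0.0003, -0.0046, -0.0001]))
```

Request:
move_arm:
  commands:
    - {"claw":0,"tx":-0.002,"ty":0,"tz":0.01,"ax":0,"ay":0,"az":0}
    - {"claw":0,"tx":-0.002,"ty":0,"tz":0.02,"ax":0,"ay":0,"az":0}
    - {"claw":0,"tx":-0.002,"ty":0,"tz":0.022,"ax":0,"ay":0,"az":0}
    - {"claw":0,"tx":-0.002,"ty":0,"tz":0.022,"ax":0,"ay":0,"az":0}

```text
time_s: 7.38
tool_pos: [0.5112, 0.0084, 0.1171]
eef_rot: [0.044, 0.999, 0.0, 0.0]
contact_force: [-0.4, -0.7, -0.0]
width: 0.147
```

Run:
```python
from d import *
print(manip.get_obs()["contact_force"],foot())
```

```text
[-0.40854305 -0.66328879 -0.00944026] [-0.0013  0.0368  0.0183]
```

Request:
move_arm:
  commands:
    - {"claw":0,"tx":-0.009,"ty":-0.009,"tz":0,"ax":0,"ay":0,"az":0}
    - {"claw":0,"tx":-0.018,"ty":-0.019,"tz":0,"ax":0,"ay":0,"az":0}
    - {"claw":0,"tx":-0.0275,"ty":-0.026,"tz":0,"ax":0,"ay":0,"az":0}
    - {"claw":0,"tx":-0.039,"ty":-0.028,"tz":0,"ax":0,"ay":0,"az":0}
    - {"claw":0,"tx":-0.0505,"ty":-0.026,"tz":0,"ax":0,"ay":0,"az":0}
    - {"claw":0,"tx":-0.06,"ty":-0.019,"tz":0,"ax":0,"ay":0,"az":0}
    - {"claw":0,"tx":-0.067,"ty":-0.0095,"tz":0,"ax":0,"ay":0,"az":0}
    - {"claw":0,"tx":-0.069,"ty":0.002,"tz":0,"ax":0,"ay":0,"az":0}

```text
time_s: 8.05
tool_pos: [0.5795, 0.0045, 0.1159]
eef_rot: [0.045, 0.999, 0.0, -0.002]
contact_force: [-2.6, -2.4, 1.3]
width: 0.146
```

Run:
```python
from d import *
print(manip.get_obs()["contact_force"],foot())
s=snap("scene","s4");t=snap("top","t4");cv2.imwrite("pics/c6.png",np.hstack([crop(s,360,232,40,5),crop(t,247,241,40,5)]))
```

```text
[-2.59379552 -2.44303183  1.3411041 ] [ 0.0008 -0.0312  0.0171]
```

View pics/c6.png

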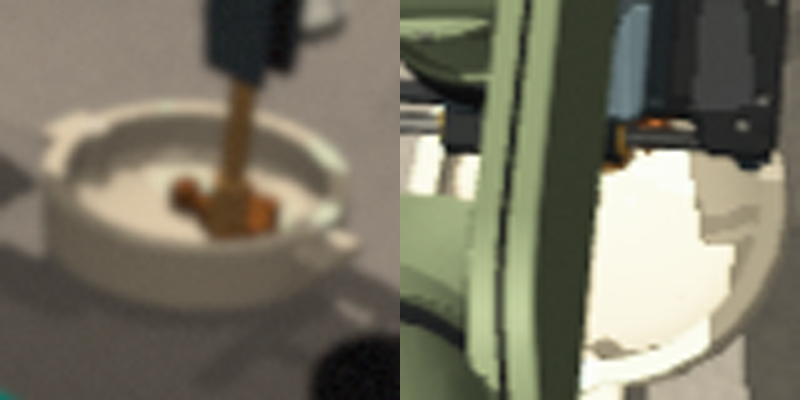

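Request:
move_arm:
  commands:
    - {"claw":0,"tx":0.002,"ty":0.0115,"tz":0.003,"ax":0,"ay":0,"az":0}
    - {"claw":0,"tx":0.009,"ty":0.021,"tz":0.003,"ax":0,"ay":0,"az":0}
    - {"claw":0,"tx":0.0185,"ty":0.028,"tz":0.003,"ax":0,"ay":0,"az":0}
    - {"claw":0,"tx":0.03,"ty":0.03,"tz":0.003,"ax":0,"ay":0,"az":0}
    - {"claw":0,"tx":0.0415,"ty":0.028,"tz":0.003,"ax":0,"ay":0,"az":0}
    - {"claw":0,"tx":0.051,"ty":0.021,"tz":0.003,"ax":0,"ay":0,"az":0}
    - {"claw":0,"tx":0.058,"ty":0.0115,"tz":0.003,"ax":0,"ay":0,"az":0}
    - {"claw":0,"tx":0.06,"ty":0,"tz":0.003,"ax":0,"ay":0,"az":0}

```text
time_s: 8.82
tool_pos: [0.5188, 0.0098, 0.1143]
eef_rot: [0.044, 0.999, 0.001, 0.0]
contact_force: [-0.3, -0.3, -0.6]
width: 0.148
```

Run:
```python
from d import *
print(manip.get_obs()["contact_force"],foot())
```

```text
[-0.25177626 -0.26020492 -0.61469815] [0.0008 0.0293 0.0155]
```

Request:
move_arm:
  commands:
    - {"claw":0,"tx":-0.002,"ty":-0.0115,"tz":0,"ax":0,"ay":0,"az":0}
    - {"claw":0,"tx":-0.009,"ty":-0.021,"tz":0,"ax":0,"ay":0,"az":0}
    - {"claw":0,"tx":-0.0185,"ty":-0.028,"tz":0,"ax":0,"ay":0,"az":0}
    - {"claw":0,"tx":-0.03,"ty":-0.03,"tz":0,"ax":0,"ay":0,"az":0}
    - {"claw":0,"tx":-0.0415,"ty":-0.028,"tz":0,"ax":0,"ay":0,"az":0}
    - {"claw":0,"tx":-0.051,"ty":-0.021,"tz":0,"ax":0,"ay":0,"az":0}
    - {"claw":0,"tx":-0.058,"ty":-0.0115,"tz":0,"ax":0,"ay":0,"az":0}
    - {"claw":0,"tx":-0.06,"ty":0,"tz":0,"ax":0,"ay":0,"az":0}

```text
time_s: 9.48
tool_pos: [0.5813, 0.0047, 0.1135]
eef_rot: [0.045, 0.999, 0.0, -0.0]
contact_force: [-1.4, -0.4, 0.0]
width: 0.146
```

Run:
```python
from d import *
print(manip.get_obs()["contact_force"],foot())
```

```text
[-1.35955184 -0.40373585  0.04663093] [ 0.0012 -0.0333  0.0147]
```

Request:
move_arm:
  commands:
    - {"claw":0,"tx":0.002,"ty":0.0115,"tz":0,"ax":0,"ay":0,"az":0}
    - {"claw":0,"tx":0.009,"ty":0.021,"tz":0,"ax":0,"ay":0,"az":0}
    - {"claw":0,"tx":0.0185,"ty":0.028,"tz":0,"ax":0,"ay":0,"az":0}
    - {"claw":0,"tx":0.03,"ty":0.03,"tz":0,"ax":0,"ay":0,"az":0}
    - {"claw":0,"tx":0.0415,"ty":0.028,"tz":0,"ax":0,"ay":0,"az":0}
    - {"claw":0,"tx":0.051,"ty":0.021,"tz":0,"ax":0,"ay":0,"az":0}
    - {"claw":0,"tx":0.058,"ty":0.0115,"tz":0,"ax":0,"ay":0,"az":0}
    - {"claw":0,"tx":0.06,"ty":0,"tz":0,"ax":0,"ay":0,"az":0}

```text
time_s: 10.15
tool_pos: [0.5177, 0.0095, 0.1141]
eef_rot: [0.044, 0.999, 0.0, -0.001]
contact_force: [-0.3, 0.2, -0.3]
width: 0.147
```

Run:
```python
from d import *
print(manip.get_obs()["contact_force"],foot(),manip.get_obs()["time_s"])
s=snap("scene","s5");cv2.imwrite("pics/c7.png",crop(s,360,232,40,6))
```

```text
[-0.27737909  0.21194721 -0.29999064] [0.0003 0.0306 0.0153] 10.15
```

View pics/c7.png

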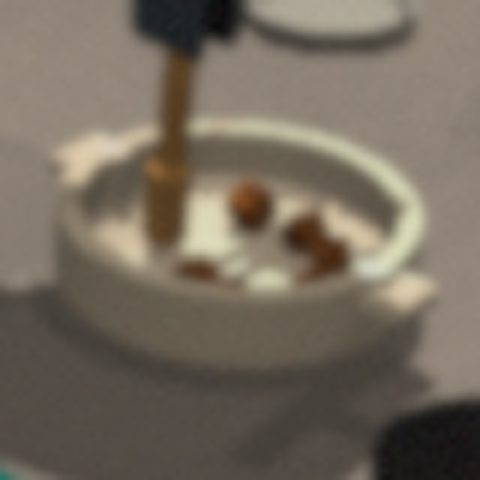

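Stirrer upright, and the beads look spread around the wall. I'll lift out, move towards the cup and check the dish from the top.

Request:
move_arm:
  commands:
    - {"claw":0,"tx":-0.003,"ty":0,"tz":-0.02,"ax":0,"ay":0,"az":0}
    - {"claw":0,"tx":-0.003,"ty":0,"tz":-0.05,"ax":0,"ay":0,"az":0}
    - {"claw":0,"tx":-0.003,"ty":0,"tz":-0.08,"ax":0,"ay":0,"az":0}
    - {"claw":0,"tx":-0.003,"ty":0,"tz":-0.11,"ax":0,"ay":0,"az":0}
    - {"claw":0,"tx":-0.003,"ty":0,"tz":-0.13,"ax":0,"ay":0,"az":0}
    - {"claw":0,"tx":0.012,"ty":-0.04,"tz":-0.13,"ax":0,"ay":0,"az":0}
    - {"claw":0,"tx":0.022,"ty":-0.08,"tz":-0.13,"ax":0,"ay":0,"az":0}
    - {"claw":0,"tx":0.032,"ty":-0.12,"tz":-0.13,"ax":0,"ay":0,"az":0}

```text
time_s: 10.87
tool_pos: [0.477, -0.1083, 0.2445]
eef_rot: [0.044, 0.999, -0.0, 0.001]
contact_force: [-0.2, -0.2, -1.3]
width: 0.147
```

Run:
```python
from d import *
print(manip.get_obs()["tool_pos"],rel(*pose([.4295,-.2945,.145],[0,0,1],X,.1176)))
```

```text
[ 0.4770443  -0.10833553  0.24447932] (array([ 0.0312, -0.1896,  0.0006]), array([-0.0001,  0.0013,  0.0031]))
```

Request:
move_arm:
  commands:
    - {"claw":0,"tx":0.006,"ty":-0.035,"tz":0,"ax":0,"ay":0,"az":0}
    - {"claw":0,"tx":0.013,"ty":-0.075,"tz":0,"ax":0,"ay":0,"az":0}
    - {"claw":0,"tx":0.02,"ty":-0.115,"tz":0,"ax":0,"ay":0,"az":0}
    - {"claw":0,"tx":0.027,"ty":-0.155,"tz":0,"ax":0,"ay":0,"az":0}
    - {"claw":0,"tx":0.031,"ty":-0.18,"tz":0,"ax":0,"ay":0,"az":0}
    - {"claw":0,"tx":0.031,"ty":-0.19,"tz":0,"ax":0,"ay":0,"az":0}
    - {"claw":0,"tx":0.031,"ty":-0.19,"tz":0,"ax":0,"ay":0,"az":0}
    - {"claw":0,"tx":0.031,"ty":-0.19,"tz":0,"ax":0,"ay":0,"az":0}

```text
time_s: 11.53
tool_pos: [0.4298, -0.2932, 0.2436]
eef_rot: [0.045, 0.999, 0.001, -0.0]
contact_force: [0.2, 0.3, -1.0]
width: 0.149
```

Run:
```python
from d import *
print(manip.get_obs()["tool_pos"],rel(*pose([.4295,-.2945,.145],[0,0,1],X,.1176)))
t=snap("top","t6");s=snap("scene","s6")
cv2.imwrite("pics/c8.png",np.hstack([crop(t,247,241,48,4),crop(s,240,235,48,4)]))
print(px(s,[[.4295,-.2945,.065]]))
```

```text
[ 0.42977706 -0.29320253  0.24356045] (array([ 0.0002, -0.0013, -0.0002]), array([ 0.0017, -0.0005,  0.0002]))
[[235.61913792 251.5482943 ]]
```

View pics/c8.png

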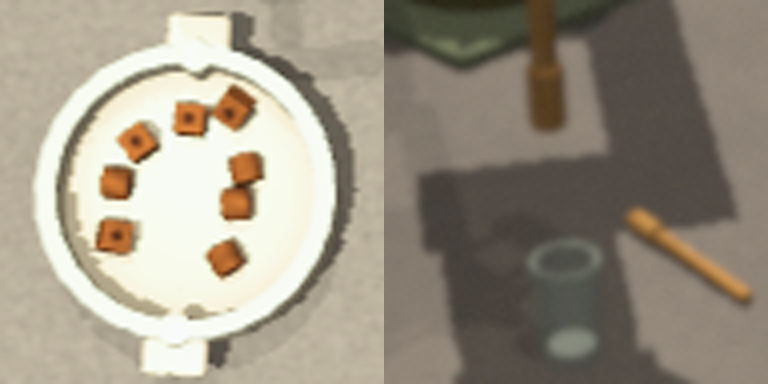

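Four squares show holes up, at crop (139,142), (189,118), (233,107) and (117,236). The other four beads seem to be drums on their sides. I'll zoom to confirm which is which, and check the stirrer's alignment to the cup.

Run:
```python
from d import *
t=load("t6");s=load("s6")
cv2.imwrite("pics/c9.png",crop(t,243,240,28,10))
f=[.4298,-.2932,.145]
print("foot centre pred",px(s,f),"head top",px(s,[.4298,-.2932,.181]),"rim pred",px(s,[[.4295,-.2945,.065]]),px(s,[.4307,-.2937,.065]))
fr=lambda u,v,z:w(t,199+u/4,193+v/4,z)
c=fr(185,190,.046);print("dish",c)
for u,v in[(139,142),(189,118),(233,107),(117,236),(116,182),(246,168),(237,204),(227,257)]:
    q=fr(u,v,.024)-c;print((q@X).round(3),(q@Y).round(3))
```

```text
foot centre pred [[233.44115683 219.56658177]] head top [[232.14540303 204.38085774]] rim pred [[235.61913792 251.5482943 ]] [[236.25973869 251.59277456]]
dish [0.54911155 0.00959725 0.046     ]
0.03 -0.027
0.004 -0.042
-0.018 -0.049
0.037 0.024
0.04 -0.005
-0.028 -0.017
-0.025 0.003
-0.022 0.031
```

View pics/c9.png

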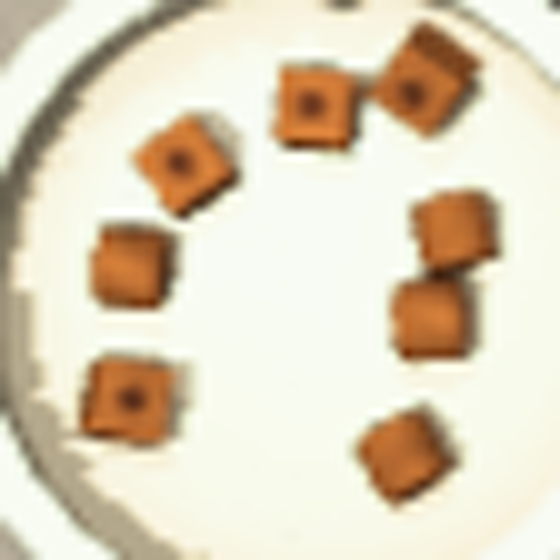

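Mixing confirmed: four holed squares, two with x>0.03 and one at −0.018, and four drums on their sides, one at +0.040 and three at about −0.025. Next I'll measure the stick and cup columns numerically.

Run:
```python
from d import *
for n in("s6","scene0"):
    im=load(n)["pixels"].astype(int)
    print(n)
    for v in ((206,210,214,218,249,251,253,256,262,268) if n=="s6" else (251,253,256,262)):
        print(v,"c220:",im[v,220:254,0].tolist() if v>230 else [(int(a),int(b)) for a,b in im[v,222:246][:,[0,2]]])
s=load("s6")
for z in(.145,.17):
    for off in(-.01,.01):
        r=cv2.Rodrigues(s["rvec"])[0][0];print(z,px(s,np.array([.4298,-.2932,z])+r*off))
for off in(-.02,.02): print("rim",px(s,np.array([.4295,-.2945,.065])+r*off), r)
```

```text
s6
206 c220: [(145, 121), (146, 121), (145, 121), (144, 120), (136, 110), (120, 88), (101, 58), (93, 40), (96, 41), (98, 39), (98, 37), (97, 36), (95, 40), (90, 40), (101, 64), (125, 96), (138, 114), (145, 120), (145, 121), (143, 119), (141, 118), (131, 108), (110, 93), (92, 78)]
210 c220: [(145, 121), (146, 121), (146, 123), (143, 119), (139, 112), (123, 92), (105, 66), (92, 46), (85, 34), (84, 34), (86, 33), (86, 35), (84, 33), (82, 36), (94, 57), (120, 92), (137, 110), (143, 119), (144, 119), (142, 119), (142, 118), (139, 115), (126, 106), (104, 88)]
214 c220: [(145, 121), (143, 120), (144, 119), (146, 121), (143, 117), (131, 101), (111, 74), (94, 47), (86, 35), (87, 37), (84, 31), (85, 36), (83, 32), (83, 36), (91, 52), (112, 81), (132, 105), (142, 118), (145, 120), (144, 120), (145, 122), (144, 121), (139, 115), (128, 107)]
218 c220: [(144, 121), (143, 119), (142, 119), (144, 120), (144, 120), (140, 113), (128, 99), (109, 72), (96, 52), (91, 42), (89, 40), (87, 38), (88, 41), (92, 50), (103, 69), (122, 95), (136, 111), (144, 121), (148, 123), (146, 121), (147, 121), (148, 124), 
[... 1213 characters left out ...]
 93, 86, 82, 81, 84, 91, 106, 120, 128, 134, 141, 142, 143, 140, 140, 141, 140]
256 c220: [142, 141, 143, 144, 143, 142, 142, 137, 129, 113, 104, 101, 101, 103, 104, 101, 102, 102, 99, 99, 96, 92, 87, 89, 96, 108, 125, 138, 142, 142, 143, 142, 140, 138]
262 c220: [144, 146, 143, 145, 145, 145, 145, 143, 138, 125, 109, 95, 88, 86, 90, 93, 95, 94, 90, 84, 82, 79, 80, 82, 91, 103, 119, 133, 140, 140, 142, 142, 143, 143]
0.145 [[228.7415923  219.56658177]]
0.145 [[238.14072135 219.56658177]]
0.17 [[227.78510466 209.08202805]]
0.17 [[237.30797586 209.08202805]]
rim [[226.58888454 251.5482943 ]] [0.77933561 0.6261146  0.02482989]
rim [[244.64939129 251.5482943 ]] [0.77933561 0.6261146  0.02482989]
```

Request:
move_arm:
  commands:
    - {"claw":0,"tx":-0.002,"ty":0.0005,"tz":0,"ax":0,"ay":0,"az":0}
    - {"claw":0,"tx":-0.002,"ty":0.0005,"tz":0.025,"ax":0,"ay":0,"az":0}
    - {"claw":0,"tx":-0.002,"ty":0.0005,"tz":0.05,"ax":0,"ay":0,"az":0}
    - {"claw":0,"tx":-0.002,"ty":0.0005,"tz":0.065,"ax":0,"ay":0,"az":0}
    - {"claw":0,"tx":-0.002,"ty":0.0005,"tz":0.072,"ax":0,"ay":0,"az":0}
    - {"claw":0,"tx":-0.002,"ty":0.0005,"tz":0.08,"ax":0,"ay":0,"az":0}
    - {"claw":0,"tx":-0.002,"ty":0.0005,"tz":0.087,"ax":0,"ay":0,"az":0}
    - {"claw":0,"tx":-0.002,"ty":0.0005,"tz":0.09,"ax":0,"ay":0,"az":0}

```text
time_s: 12.3
tool_pos: [0.4322, -0.2927, 0.1535]
eef_rot: [0.044, 0.999, 0.0, -0.0]
contact_force: [-0.4, -0.0, -1.3]
width: 0.149
```

Run:
```python
from d import *
o=manip.get_obs();print(o["tool_pos"],o["contact_force"],o["eef_rot"])
s=snap("scene","s7");im=s["pixels"].astype(int)
for v in (240,243,246): print(v,"c222:",[(int(a),int(b)) for a,b in im[v,222:250][:,[0,2]]])
for v in (250,252,262,268): print(v,"c220",im[v,220:254,0].tolist(),im[v,220:254,2].tolist())
print(rel(*pose([.4315,-.2928,.0105],[0,0,1],X,.1176)))
cv2.imwrite("pics/c10.png",crop(s,240,248,30,10))
```

```text
[ 0.43216049 -0.29265402  0.15354251] [-0.42313561 -0.03467601 -1.29645401] [ 4.38391996e-02  9.99038579e-01  1.93214281e-04 -6.34559299e-05]
240 c222: [(84, 71), (84, 71), (83, 71), (84, 70), (84, 70), (84, 71), (85, 69), (85, 70), (84, 66), (93, 64), (95, 51), (93, 39), (91, 36), (90, 32), (91, 37), (92, 35), (98, 40), (99, 49), (94, 59), (85, 64), (84, 70), (82, 69), (82, 68), (81, 67), (82, 68), (80, 68), (81, 69), (82, 69)]
243 c222: [(84, 69), (83, 69), (83, 70), (83, 69), (83, 69), (83, 70), (82, 70), (84, 70), (83, 65), (85, 54), (93, 47), (92, 36), (97, 40), (98, 37), (100, 38), (101, 39), (95, 38), (87, 37), (83, 48), (81, 60), (82, 68), (81, 69), (83, 69), (82, 69), (85, 72), (82, 71), (84, 71), (81, 69)]
246 c222: [(84, 72), (83, 70), (83, 69), (85, 71), (80, 66), (80, 67), (77, 66), (74, 61), (76, 59), (79, 50), (82, 42), (85, 37), (84, 33), (86, 35), (86, 32), (86, 35), (83, 32), (82, 37), (80, 50), (84, 65), (87, 73), (87, 73), (84, 72), (85, 71), (82, 69), (82, 70), (83, 70), (83, 71)]
250 c220 [70, 75, 79, 78, 79, 77, 78, 78, 92, 106, 107, 98, 88, 87, 84, 86, 85, 85,
[... 436 characters left out ...]
 34, 45, 61, 74, 85, 100, 98, 84, 69, 61, 65, 68, 74, 85, 96]
262 c220 [73, 73, 72, 72, 73, 72, 73, 72, 72, 73, 73, 74, 73, 75, 79, 78, 81, 81, 79, 80, 82, 81, 81, 79, 77, 76, 78, 82, 84, 86, 83, 85, 84, 92] [61, 60, 60, 62, 60, 60, 62, 60, 62, 63, 66, 68, 70, 71, 75, 75, 75, 75, 75, 76, 77, 75, 76, 72, 72, 69, 68, 69, 69, 72, 70, 71, 70, 76]
268 c220 [74, 72, 74, 73, 71, 72, 72, 71, 72, 72, 72, 74, 74, 75, 77, 82, 84, 89, 90, 93, 92, 92, 88, 80, 79, 78, 78, 82, 82, 84, 83, 84, 84, 83] [63, 60, 61, 61, 60, 61, 60, 60, 60, 60, 65, 67, 68, 70, 71, 76, 78, 82, 84, 86, 85, 85, 81, 77, 73, 70, 70, 69, 70, 69, 69, 70, 70, 70]
(array([ 0.0004, -0.0002,  0.044 ]), array([ 0.0007, -0.0008,  0.0022]))
```

Stick centre 236.0 against rim centre 236.7, with no contact force, so it is inside the rim. Lowering.

Request:
move_arm:
  commands:
    - {"claw":0,"tx":-0.0005,"ty":0.0005,"tz":0.01,"ax":0,"ay":0,"az":0}
    - {"claw":0,"tx":-0.0005,"ty":0.0005,"tz":0.02,"ax":0,"ay":0,"az":0}
    - {"claw":0,"tx":-0.0005,"ty":0.0005,"tz":0.028,"ax":0,"ay":0,"az":0}
    - {"claw":0,"tx":-0.0005,"ty":0.0005,"tz":0.035,"ax":0,"ay":0,"az":0}
    - {"claw":0,"tx":-0.0005,"ty":0.0005,"tz":0.04,"ax":0,"ay":0,"az":0}
    - {"claw":0,"tx":-0.0005,"ty":0.0005,"tz":0.042,"ax":0,"ay":0,"az":0}
    - {"claw":0,"tx":-0.0005,"ty":0.0005,"tz":0.042,"ax":0,"ay":0,"az":0}

```text
time_s: 12.93
tool_pos: [0.4325, -0.2926, 0.1113]
eef_rot: [0.044, 0.999, 0.0, -0.0]
contact_force: [1.0, -0.4, -0.9]
width: 0.149
```

Request:
move_arm:
  commands:
    - {"claw":0,"tx":0,"ty":0,"tz":0.002,"ax":0,"ay":0,"az":0}
    - {"claw":0.2,"tx":0,"ty":0,"tz":0.002,"ax":0,"ay":0,"az":0}
    - {"claw":0.3,"tx":0,"ty":0,"tz":0.002,"ax":0,"ay":0,"az":0}
    - {"claw":0.7,"tx":0,"ty":0,"tz":0.002,"ax":0,"ay":0,"az":0}
    - {"claw":0.9,"tx":0,"ty":0,"tz":0.002,"ax":0,"ay":0,"az":0}
    - {"claw":0.9,"tx":0,"ty":0,"tz":0.002,"ax":0,"ay":0,"az":0}
    - {"claw":0.9,"tx":0,"ty":0,"tz":0.002,"ax":0,"ay":0,"az":0}
    - {"claw":0.9,"tx":0,"ty":0,"tz":0.002,"ax":0,"ay":0,"az":0}

```text
time_s: 13.6
tool_pos: [0.4324, -0.2925, 0.1099]
eef_rot: [0.044, 0.999, 0.0, -0.0]
contact_force: [0.3, 0.4, -0.8]
width: 0.61
```

Request:
move_arm:
  commands:
    - {"claw":0.9,"tx":0,"ty":0,"tz":0,"ax":0,"ay":0,"az":0}
    - {"claw":0.9,"tx":0,"ty":0,"tz":0,"ax":0,"ay":0,"az":0}
    - {"claw":0.9,"tx":0,"ty":0,"tz":0,"ax":0,"ay":0,"az":0}
    - {"claw":0.9,"tx":0,"ty":0,"tz":0,"ax":0,"ay":0,"az":0}
    - {"claw":0.9,"tx":0,"ty":0,"tz":0,"ax":0,"ay":0,"az":0}
    - {"claw":0.9,"tx":0,"ty":0,"tz":0,"ax":0,"ay":0,"az":0}

```text
time_s: 14.1
tool_pos: [0.4324, -0.2925, 0.1098]
eef_rot: [0.044, 0.999, 0.0, -0.0]
contact_force: [1.1, -0.8, -0.4]
width: 0.901
```

Request:
move_arm:
  commands:
    - {"claw":0.9,"tx":0,"ty":0,"tz":-0.02,"ax":0,"ay":0,"az":0}
    - {"claw":0.9,"tx":0,"ty":0,"tz":-0.045,"ax":0,"ay":0,"az":0}
    - {"claw":0.9,"tx":0,"ty":0,"tz":-0.075,"ax":0,"ay":0,"az":0}
    - {"claw":0.9,"tx":0,"ty":0,"tz":-0.105,"ax":0,"ay":0,"az":0}
    - {"claw":0.9,"tx":0,"ty":0,"tz":-0.135,"ax":0,"ay":0,"az":0}
    - {"claw":0.9,"tx":0.03,"ty":-0.03,"tz":-0.15,"ax":0,"ay":0,"az":0}
    - {"claw":0.9,"tx":0.05,"ty":-0.06,"tz":-0.15,"ax":0,"ay":0,"az":0}
    - {"claw":0.9,"tx":0.07,"ty":-0.09,"tz":-0.15,"ax":0,"ay":0,"az":0}

```text
time_s: 14.77
tool_pos: [0.3542, -0.3771, 0.2617]
eef_rot: [0.043, 0.999, -0.001, 0.001]
contact_force: [0.7, 0.2, -0.6]
width: 0.898
```

Run:
```python
from d import *
o=manip.get_obs();print(o["tool_pos"],o["contact_force"])
t=snap("top","t9");s=snap("scene","s9")
cv2.imwrite("pics/c11.png",np.vstack([np.hstack([crop(t,247,241,40,5)[:300],crop(t,398,283,40,5)[50:350]]),np.hstack([crop(s,360,232,40,5)[50:350],crop(s,240,245,40,5)[:300]])]))
```

```text
[ 0.35423247 -0.37712283  0.26165014] [ 0.65299495  0.18458804 -0.57191804]
```

View pics/c11.png

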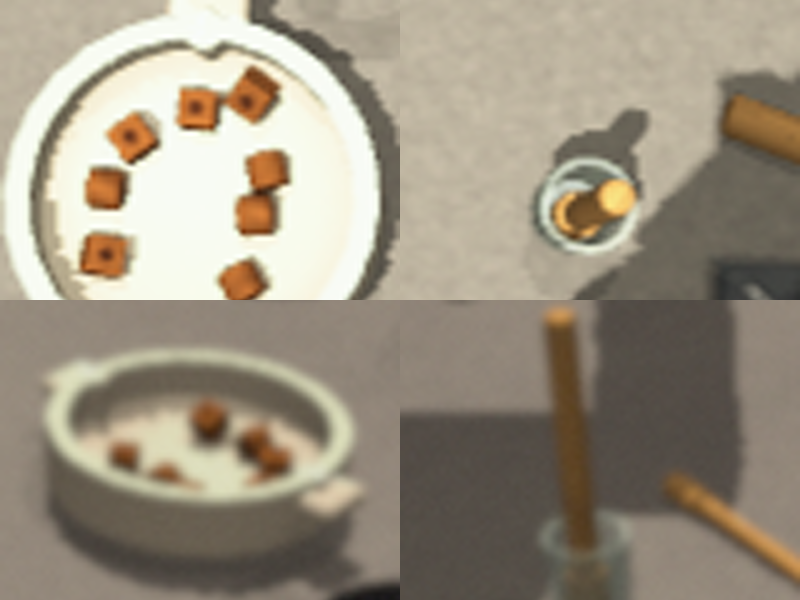

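The stirrer stands free in the cup. The rim is at pixel (395.6,294.4), unmoved, and the beads are as before. A short settle, then hand in.

Request:
move_arm:
  commands:
    - {"claw":0.9,"tx":0,"ty":0,"tz":0,"ax":0,"ay":0,"az":0}
    - {"claw":0.9,"tx":0,"ty":0,"tz":0,"ax":0,"ay":0,"az":0}
    - {"claw":0.9,"tx":0,"ty":0,"tz":0,"ax":0,"ay":0,"az":0}
    - {"claw":0.9,"tx":0,"ty":0,"tz":0,"ax":0,"ay":0,"az":0}
    - {"claw":0.9,"tx":0,"ty":0,"tz":0,"ax":0,"ay":0,"az":0}
    - {"claw":0.9,"tx":0,"ty":0,"tz":0,"ax":0,"ay":0,"az":0}
    - {"claw":0.9,"tx":0,"ty":0,"tz":0,"ax":0,"ay":0,"az":0}
    - {"claw":0.9,"tx":0,"ty":0,"tz":0,"ax":0,"ay":0,"az":0}

```text
time_s: 15.53
tool_pos: [0.355, -0.3759, 0.2598]
eef_rot: [0.044, 0.999, 0.0, -0.0]
contact_force: [-0.5, -0.2, 0.3]
width: 0.9
```

Run:
```python
from d import *
a=load("t9")["pixels"].astype(int);b=snap("top","t10")["pixels"].astype(int)
m=abs(a-b).max(2);print("dish change",m[200:285,205:290].max(),"cup change",m[270:305,383:405].max())
print(manip.close_job())
```

```text
dish change 4 cup change 53
the job is handed in; nothing more can be done
None
```

The job is handed in: I took the stirrer from the cup, stirred two full rounds with its foot about 15–18 mm above the dish's underside, and stood it back in the cup. It took about 15.6 s of the 70 s. Handing in gave no verdict, so the results below are my own checks.

- **Beads:** the last full check showed all 8 in the dish with both kinds on each side of the bump line. On the +x side, one round bead lies about 40 mm off the line and two squares about 30 and 37 mm off. On the −x side, three rounds lie 22–28 mm off and one square about 18 mm off. The fourth square lies almost on the line. The four without a visible hole I took to be the round beads lying on their sides.
- **Dish and cup:** the dish had shifted about 3 mm. The cup's rim showed no measurable shift (under 1 mm).
- **Stirrer:** it stood released, head down and leaning on the rim, with the gripper well clear.
- **Bystanders:** I did not measure the fan, controller, spoon rest or headset stand again afterwards; the arm's path stayed away from them.
- **One check that disagreed:** between the last two top pictures, about 0.7 s apart, the dish area did not change. The crop around the cup had some pixels that changed by up to 53 grey levels. I put this down to the gripper's shadow or the arm settling, but a slight last movement of the stirrer cannot be ruled out, because I handed in within the same script.

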